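# Clear and zero the bench scale, then weigh the one full grease tin

### The job

Clear the bench scale by carrying the tray of loose nuts, level and without spilling any, onto the rubber mat, then with the pan empty turn the tare knob until the zero mark is under the pointer. Find the one full tin by lifting the look-alike tins, stand it upright in the middle of the pan to be weighed, and drop every empty tin in the scrap bin. Leave the sprocket, spanner and carton where they are.

Things in the scene. Friction and masses are not known exactly. Their poses are not given: they have to be found in the camera images.
- scale: mechanical bench scale bolted to the bench, low grey housing 350 x 190 mm, 44 mm high. Origin: under the middle of the housing, on the bench top. Its own x axis runs from the dial end (negative, the robot's side) to the pan end. The round face-up dial, 140 mm over its rim and 60 mm high, is centred at x = -88 mm; the square pan is centred at x = +98 mm.
- pan: square flat steel weighing pan, 170 x 170 mm, on a spring: it sinks 8 mm per kg, straight down, at most 11 mm. Origin: centre of its top surface, 86 mm above the bench when nothing is on it.
- needle (a joint): pointer of the dial, driven by the pan: angle in rad, 0 with the pan empty, growing clockwise seen from above by 5 rad per kg on the pan.
- needle_tip (a point): outer end of the thin black pointer, 50 mm from the dial's axis. With the pan empty it points along the scale's own +x axis, towards the pan.
- dial (a joint): rotation of the white dial face together with its tare knob, rad; grows anticlockwise seen from above; 0 when the face's zero mark lies at the rest place of the pointer (pan empty). Range -2.8 to 2.8; friction holds it where it is left (about 0.05 N m to turn it). At the start it stands between 0.5 and 2.2.
- zero_mark (a point): the zero of the dial face: its one thick bar with a round spot inside it, among thin division lines; this point is 50 mm from the dial's axis. It turns with the knob. The clear cover over face and pointer lies 59 mm above the bench.
- knob_grip (a point): the tare knob, black, round and fluted, 38 mm in diameter, standing up through the middle of the clear cover from 60 to 86 mm above the bench; this point is on its axis, 76 mm above the bench.
- tray_mid (a point): open rectangular dark steel parts tray, 130 mm long (own x), 62 mm wide (own y), 36 mm high, walls 3 mm, about 0.2 kg, with three or four loose axle nuts in it; at the start it stands on the scale's pan. This point: the tray's centre, 18 mm above its underside.
- mat: ribbed black rubber mat fixed to the bench, 150 mm (own x) by 210 mm (own y), 4 mm thick. Origin: centre of its underside.
- bin: open grey plastic scrap bin fixed to the bench, outside 170 mm (own x) by 200 mm (own y), 110 mm high, walls 4 mm. Origin: centre of its underside. Mat and bin may change places from start to start.
- sprocket_mid (a point): bystander: flat steel chain sprocket lying on the bench, 138 mm across, 6 mm thick. This point: its centre.
- spanner_mid (a point): bystander: spanner about 190 mm long lying on the bench. This point: its grip.
- carton_mid (a point): bystander: small cardboard carton, 85 x 60 x 28 mm, lying on the bench beyond the tins. This point: its centre.
- nut_1_mid (a point): loose hexagonal steel axle nut in the tray, 24 mm across flats, 12 mm high, 35 g (None if absent). This point: its centre.
- nut_2_mid (a point): loose hexagonal steel axle nut in the tray, 24 mm across flats, 12 mm high, 35 g (None if absent). This point: its centre.
- nut_3_mid (a point): loose hexagonal steel axle nut in the tray, 24 mm across flats, 12 mm high, 35 g (None if absent). This point: its centre.
- nut_4_mid (a point): loose hexagonal steel axle nut in the tray, 24 mm across flats, 12 mm high, 35 g (None if absent). This point: its centre.
- tin_1_mid (a point): closed round steel tin with a plain paper band, 62 mm in diameter, 62 mm high, standing on the bench; all tins look alike. Four or five are present (None if absent), exactly one of them full (0.32 to 0.44 kg); the others are empty (0.055 to 0.085 kg). This point: its centre, 31 mm above its underside; own z is its axis.
- tin_2_mid (a point): closed round steel tin with a plain paper band, 62 mm in diameter, 62 mm high, standing on the bench; all tins look alike. Four or five are present (None if absent), exactly one of them full (0.32 to 0.44 kg); the others are empty (0.055 to 0.085 kg). This point: its centre, 31 mm above its underside; own z is its axis.
- tin_3_mid (a point): closed round steel tin with a plain paper band, 62 mm in diameter, 62 mm high, standing on the bench; all tins look alike. Four or five are present (None if absent), exactly one of them full (0.32 to 0.44 kg); the others are empty (0.055 to 0.085 kg). This point: its centre, 31 mm above its underside; own z is its axis.
- tin_4_mid (a point): closed round steel tin with a plain paper band, 62 mm in diameter, 62 mm high, standing on the bench; all tins look alike. Four or five are present (None if absent), exactly one of them full (0.32 to 0.44 kg); the others are empty (0.055 to 0.085 kg). This point: its centre, 31 mm above its underside; own z is its axis.
- tin_5_mid (a point): closed round steel tin with a plain paper band, 62 mm in diameter, 62 mm high, standing on the bench; all tins look alike. Four or five are present (None if absent), exactly one of them full (0.32 to 0.44 kg); the others are empty (0.055 to 0.085 kg). This point: its centre, 31 mm above its underside; own z is its axis.

How it is judged:
By the outcome, as a careful person would: the job done as asked, in the order asked, and still so for the second after the job is handed in, with the robot touching nothing.
Of tin_4, tin_5 only 1 to 2 are there at a start; the rules pass over those that are not, and their reading is None.
Of nut_1, nut_2, nut_3, nut_4 only 3 to 4 are there at a start; the rules pass over those that are not, and their reading is None.
At some moment in a run one of tin_1, tin_2, tin_3, tin_4, tin_5 may be knocked a few centimetres aside while the robot is not near it.
It also fails if it takes over 210 s, if anything falls off the work surface, if the arm or the gripper's body presses on something with over 40 N, if the wrist force passes 120 N, or if a joint passes its speed limit or range.

### The arm

A 6-joint arm with a two-finger parallel gripper is mounted at the origin on the work surface. World frame = base frame: x ahead of the robot, y to its left, z up, the work surface at z = 0. Lengths are in mm, angles in rad, forces in N, time in s.
With the tool pointing down it reaches from about 250 to 775 mm from the base axis. Payload 4 kg.
Tool frame: the origin (TCP) lies on the centre line of the jaws, within the pads' length; the fingertips stand 19 mm ahead of it and the grasp point (between the pads) is the TCP; z points along the fingers, y is the direction in which the jaws open and shut (so a half turn about z gives the same grasp; the last joint's range is limited). The gripper opens to 94 mm and grips with 3 to 60 N. Pads are 16 mm wide; open, the fingers measure 119 mm over their backs; the gripper's body (75 mm by 177 mm) begins 78 mm behind the grasp point.
Start: joints at [-1.251, 0.087, 1.371, -0, 1.684, -0.103], TCP at [225.673, -501.588, 224.506] pointing down, gripper open.
Joint ranges: [-3.1, 3.1], [-0.76, 2.03], [0.27, 2.55], [-1.08, 4.22], [0.17, 2.65], [-2.57, 2.57]. Speed limits (rad/s): [2.79, 2.79, 3.14, 3.14, 3.14, 3.14].

### API

Orientations are given as [roll, pitch, yaw] about the fixed x, y, z axes, in that order (R = Rz(yaw) Ry(pitch) Rx(roll)).
In Python, from cell import arm, vision, spot_in, status gives the robot as it stands. Calls block until the motion is done:
- arm.goto(position, orientation): joint-space move of the TCP to a pose.
- arm.move_linear(position, rate=150, frame=None, threshold=None): straight line of the TCP; frame=None keeps the orientation; rate is the mean speed in mm/s. With threshold (N) it stops when the force on the tool has changed by that much, and returns True; else False.
- arm.set_joints(angles): joint-space move.
- arm.grip(opening): finger opening in mm; the grip force is fixed at half the most; returns when the fingers have stopped.
- arm.pause(seconds).
- arm.solve_ik(position, orientation): joint angles nearest the present ones, or None.
- vision.get_image(name): name is "scene" or "top" or "wrist"; returns a dict with "frame" (400x640x3 uint8, red, green, blue), "camera_matrix" (3x3 intrinsics, pixels), "rvec" (rotation vector, rad) and "tvec" (3), from world to camera coordinates, as OpenCV has them. Camera axes: x right, y down, z forward; pixel columns grow to the right and rows downward; lengths in mm; the calibration is good to about 2 mm. A picture is of the moment at which its call begins. There is no depth.
A pose or a line that the arm cannot do raises arm.IKError and nothing moves.
- arm.sign_off(): hands the job in, once; it reports no verdict.
Trained networks look in a picture, given as the dict that the camera call returned (one of the last four; its "shot" number tells which), for a name from the list of things; names that differ only in an ending like _2 or _b are one class to them, and where a whole thing is asked for, a point or a joint stands for the part that bears it (a point fixed in the world has none). Each returns a list of dicts, best first, with "score" (0 to 1); they miss things now and then, are a little off and sometimes report something else, mostly with a low value. They report only what shows in the picture. A call takes as long as a camera call.
- spot_in(picture, label): "box" ([left, top, right, bottom] in pixels, round what is visible of it).
Readings, each from a call of its own:
- status.get_time_s(): time.
- status.get_joint_pos(): joint angles.
- status.get_qd(): joint speeds.
- status.get_joint_efforts(): joint torques, N m.
- status.get_eef_pos(): TCP position.
- status.get_ee_rot(): TCP orientation.
- status.get_wrist_force(): force on the tool from outside, world axes, zero at the start.
- status.get_ft_torque(): the same for the moment, N m.
- status.get_opening(): finger opening in mm.
Only numpy, scipy, OpenCV 4.12 (cv2) and the standard library are available. Lean on these libraries where they do the work, as an engineer would, in place of code of your own. Each camera call takes 0.05 s, during which the arm holds its last target.

## Working session

There is one attempt and no reset: what is moved stays moved. The work goes in short steps, each a Python script; the robot and the scene stay as the last script left them, time stands still between calls to the robot, and variables do not carry over. Pictures are saved under pics/ and viewed, and the job is handed in when it is done.

```bash
ls; mkdir -p pics; python3 - <<'E'
from cell import arm, vision, spot_in, status
import cv2
for n in ["scene","top","wrist"]:
    p=vision.get_image(n); cv2.imwrite(f"pics/a_{n}.png",p["frame"][:,:,::-1]); print(n,p["camera_matrix"],p["rvec"],p["tvec"])
    for l in ["scale","pan","tray_mid","mat","bin","tin_1_mid","zero_mark","knob_grip","needle_tip","carton_mid"]:
        print(l,[(d["box"],round(d["score"],2)) for d in spot_in(p,l)][:6])
print(status.get_time_s(),status.get_ee_rot())
E
```

```text
pics
scene [[442.35969445   0.         321.81041832]
 [  0.         442.35969445 200.68308101]
 [  0.           0.           1.        ]] [ 1.97040699  1.84739597 -0.53336835] [ -58.21325469 -416.86866329 1385.70404879]
scale [([272.3, 148.7, 380.6, 289.3], 0.95), ([456.8, 239.8, 516.1, 298.4], 0.33)]
pan [([286.8, 197.3, 377.9, 281.9], 0.91)]
tray_mid [([302.3, 203.6, 363.6, 268.9], 0.61)]
mat [([305.3, 207.0, 364.4, 267.4], 0.68), ([118.0, 208.5, 211.8, 270.3], 0.57)]
bin [([137.6, 107.8, 242.5, 188.8], 0.73)]
tin_1_mid [([437.7, 143.9, 470.6, 174.5], 0.73)]
zero_mark [([307.5, 163.1, 323.7, 184.8], 0.49)]
knob_grip [([310.2, 165.2, 323.8, 178.7], 0.48)]
needle_tip []
carton_mid [([391.0, 270.9, 442.5, 308.0], 0.93), ([437.9, 143.9, 469.2, 175.9], 0.25)]
top [[489.66129037   0.         328.39885244]
 [  0.         489.66129037 200.22522915]
 [  0.           0.           1.        ]] [ 2.05410624 -2.16629433  0.23101392] [  42.13364812  546.6465852  1475.59998347]
scale [([319.8, 223.8, 334.2, 235.7], 0.57), ([283.8, 139.3, 362.8, 264.2], 0.56)]
pan [([290.1, 142.1, 349.3, 199.5], 0
[... 245 characters left out ...]
, 0.65)]
tin_1_mid [([202.5, 242.1, 223.5, 260.0], 0.8), ([390.3, 144.5, 443.1, 155.9], 0.58)]
zero_mark [([325.1, 226.1, 335.6, 233.2], 0.63)]
knob_grip [([324.7, 225.0, 334.3, 233.4], 0.45)]
needle_tip [([286.9, 137.7, 349.8, 200.4], 0.33)]
carton_mid [([245.6, 135.1, 275.2, 162.8], 0.95)]
wrist [[311.29002999   0.         322.36090159]
 [  0.         311.29002999 196.91485929]
 [  0.           0.           1.        ]] [-2.44356266  1.58340946  0.21249885] [-549.40867266  -25.99364701  391.89983041]
scale []
pan []
tray_mid []
mat [([3.1, 0.7, 304.3, 123.1], 0.58)]
bin []
tin_1_mid []
zero_mark []
knob_grip []
needle_tip []
carton_mid []
1.65 [3.14143012e+00 3.73198032e-05 4.22814786e-01]
```

View pics/a_scene.png

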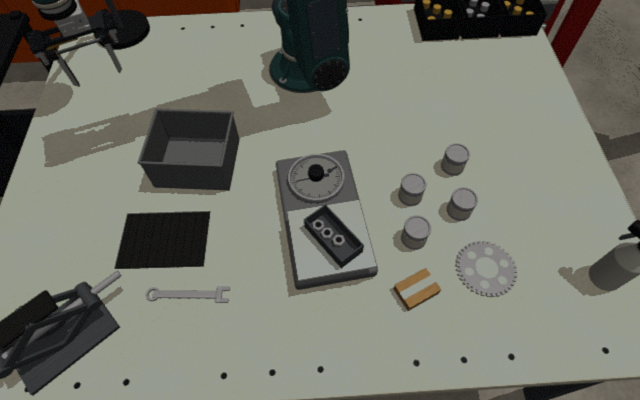

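View pics/a_top.png

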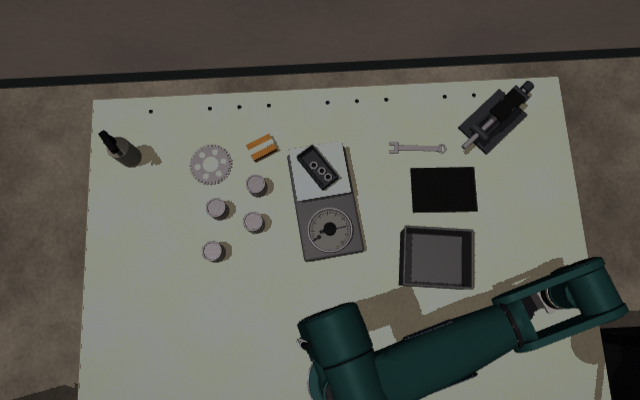

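View pics/a_wrist.png

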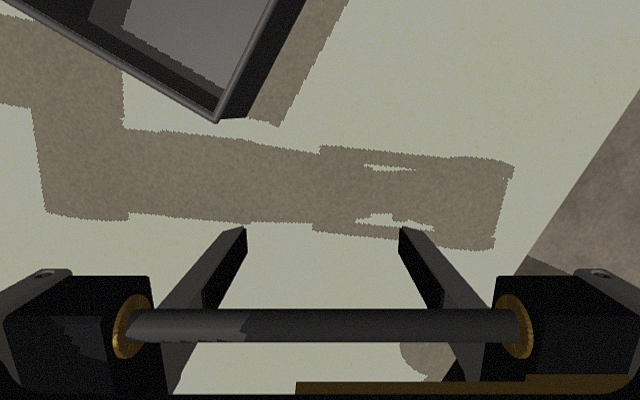

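```bash
cat > h.py <<'E'
from cell import arm, vision, spot_in, status
import cv2, numpy as np
def px2w(p,uv,z):
    uv=np.array(uv,float).reshape(-1,2)
    R,_=cv2.Rodrigues(np.array(p["rvec"],float)); t=np.array(p["tvec"],float).ravel(); K=np.array(p["camera_matrix"])
    C=-R.T@t
    d=np.linalg.inv(K)@np.c_[uv,np.ones(len(uv))].T
    d=R.T@d
    s=(z-C[2])/d[2]
    return (C[:,None]+s*d).T
def w2px(p,X):
    return cv2.projectPoints(np.array(X,float).reshape(-1,1,3),np.array(p["rvec"],float),np.array(p["tvec"],float),np.array(p["camera_matrix"]),None)[0].reshape(-1,2)
def snap(n,f=None):
    p=vision.get_image(n)
    if f: cv2.imwrite(f"pics/{f}.png",p["frame"][:,:,::-1])
    return p
def rot(yaw): return [np.pi,0,yaw]
E
python3 - <<'E'
from h import *
np.set_printoptions(precision=1,suppress=True)
t=snap("top"); s=snap("scene")
print("mat",px2w(t,[[411,168],[475,167],[477,211],[413,213]],4))
print("mats",px2w(s,[[129,212],[210,211],[206,267],[117,268]],4))
print("binrim",px2w(t,[[402,227],[473,230],[472,289],[400,286]],110))
print("tin top t",px2w(t,[[257,182],[217,206],[253,220],[213,249]],62))
print("tin top s",px2w(s,[[457,152],[413,182],[463,196],[417,224]],62))
print("knob",px2w(t,[[330,228]],86),px2w(s,[[316,169]],86))
print("pan",px2w(t,[[289,149],[342,143],[352,193],[294,199]],86))
print("tray rim",px2w(t,[[297,153],[314,145],[341,180],[323,190]],122-2))
for p,n,b,f in ((t,"top",(280,130,370,270),4),(s,"scene",(270,140,390,295),3.5)):
    x0,y0,x1,y1=b; cv2.imwrite(f"pics/b_{n}.png",cv2.resize(p["frame"][y0:y1,x0:x1,::-1],None,fx=f,fy=f,interpolation=cv2.INTER_CUBIC))
E
```

```text
mat [[ 653.9 -265.     4. ]
 [ 646.1 -475.8    4. ]
 [ 498.8 -465.1    4. ]
 [ 503.2 -258.     4. ]]
mats [[ 494.1 -458.8    4. ]
 [ 505.1 -254.4    4. ]
 [ 656.9 -253.     4. ]
 [ 645.6 -461.6    4. ]]
binrim [[ 443.5 -201.8  110. ]
 [ 423.2 -412.7  110. ]
 [ 250.7 -389.8  110. ]
 [ 270.4 -181.3  110. ]]
tin top t [[618.  234.7  62. ]
 [547.5 361.   62. ]
 [497.2 249.7  62. ]
 [413.6 373.9  62. ]]
tin top s [[407.9 379.7  62. ]
 [491.3 252.7  62. ]
 [539.6 365.   62. ]
 [607.5 242.3  62. ]]
knob [[455.7  13.   86. ]] [[453.   17.7  86. ]]
pan [[713.5 128.4  86. ]
 [724.4 -39.3  86. ]
 [561.1 -60.6  86. ]
 [551.7 118.8  86. ]]
tray rim [[688.  102.  120. ]
 [711.   48.7 120. ]
 [595.4 -27.8 120. ]
 [567.2  28.3 120. ]]
```

View pics/b_top.png

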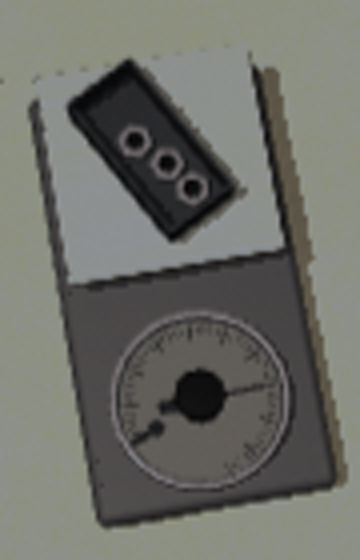

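View pics/b_scene.png

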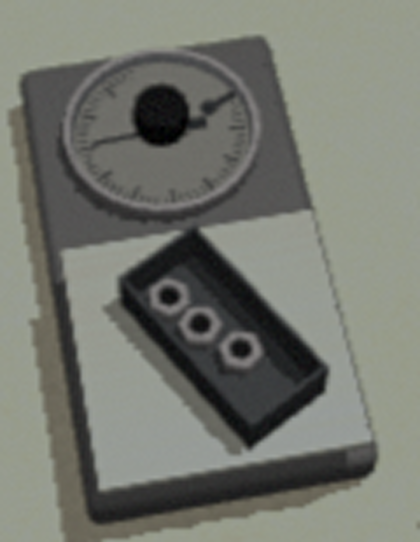

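```bash
python3 - <<'E'
from h import *
np.set_printoptions(precision=1,suppress=True)
p=snap("wrist")
R,_=cv2.Rodrigues(np.array(p["rvec"])); print(-R.T@np.array(p["tvec"]).ravel(), R.round(2))
print(status.get_eef_pos())
arm.goto([560,20,300],rot(0.1))
p=snap("wrist","c1"); R,_=cv2.Rodrigues(np.array(p["rvec"])); print(-R.T@np.array(p["tvec"]).ravel(), R.round(2))
print(status.get_time_s(),status.get_joint_pos())
E
```

```text
[ 295.5 -470.   384.5] [[ 0.4 -0.9 -0. ]
 [-0.9 -0.4  0.3]
 [-0.2 -0.1 -1. ]]
[ 225.7 -501.6  224.5]
[636.2  26.9 459.8] [[ 0.1 -1.  -0. ]
 [-1.  -0.1  0.3]
 [-0.3 -0.  -1. ]]
4.0833 [-0.1  0.1  1.2 -0.   1.8  1.4]
```

View pics/c1.png

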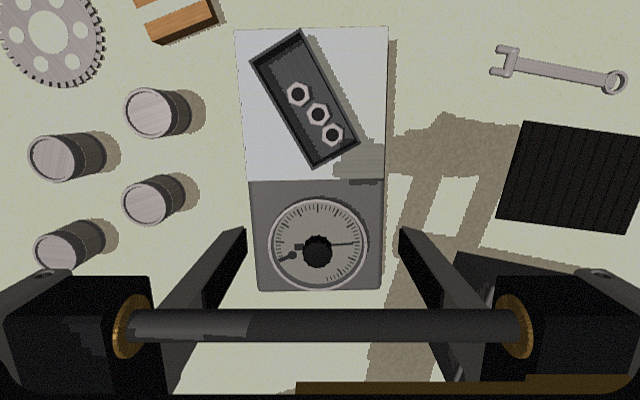

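```bash
python3 - <<'E'
from h import *
np.set_printoptions(precision=1,suppress=True)
p=snap("wrist")
tr=px2w(p,[[249,62],[303,29],[360,145],[313,170]],119.6); print("tray",tr,tr.mean(0))
d=(tr[0]+tr[1]-tr[2]-tr[3])/2; print(np.hypot(*d[:2]),np.arctan2(d[1],d[0]))
d=(tr[0]+tr[3]-tr[2]-tr[1])/2;print(np.hypot(*d[:2]),np.arctan2(d[1],d[0])-np.pi/2)
print("pan",px2w(p,[[235,31],[390,26],[382,178],[249,181]],84))
print("knob",px2w(p,[[318,251]],86)); print("zero",px2w(p,[[290,255],[353,243]],58))
print("mat",px2w(p,[[524,121],[498,218]],4))
E
```

```text
tray [[677.7 105.9 119.6]
 [713.1  53.8 119.6]
 [605.8 -16.7 119.6]
 [573.6  31.5 119.6]] [642.6  43.6 119.6]
128.14066282215492 0.6009928996926399
60.47908337780265 0.5931912169912965
pan [[712.  130.5  84. ]
 [733.2 -37.3  84. ]
 [565.3 -53.4  84. ]
 [545.7 109.4  84. ]]
knob [[461.3  16.   86. ]]
zero [[438.3  53.9  58. ]
 [465.  -32.2  58. ]]
mat [[ 651.6 -259.3    4. ]
 [ 505.1 -258.     4. ]]
```

```bash
python3 - <<'E'
from h import *
arm.grip(94)
arm.goto([642.5,41.5,180],rot(0.596))
print(arm.move_linear([642.5,41.5,107],rate=80,threshold=8), status.get_eef_pos())
f0=np.array(status.get_wrist_force())
print(arm.grip(50)); print(status.get_opening(), np.array(status.get_wrist_force())-f0)
arm.move_linear([642.5,41.5,117],rate=25)
arm.pause(.3)
print(status.get_opening(), np.array(status.get_wrist_force())-f0)
snap("wrist","d1"); snap("scene","d2"); print(status.get_time_s())
E
```

```text
False [643.04433907  41.50697535 107.79459917]
False
61.68378850347658 [-1.36167698  1.06590223 -0.69768766]
61.97133283399384 [-0.9787315  -0.85712772 -3.41917789]
7.6
```

View pics/d1.png

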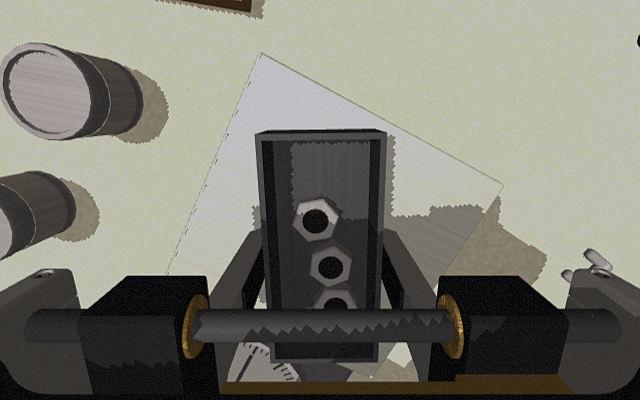

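View pics/d2.png

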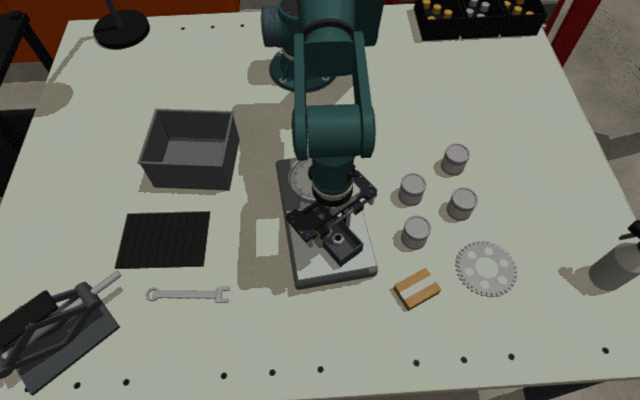

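```bash
python3 - <<'E'
from h import *
arm.move_linear([642.5,41.5,185],rate=80)
arm.move_linear([576,-362,185],rate=130,frame=rot(1.53))
print(status.get_ee_rot(),status.get_opening())
snap("wrist","e0")
arm.move_linear([576,-362,38],rate=90)
print(arm.move_linear([576,-362,25],rate=15,threshold=4), status.get_eef_pos(), status.get_wrist_force(), status.get_opening())
snap("wrist","e1"); snap("scene","e2"); print(status.get_time_s())
E
```

```text
[ 3.14153720e+00 -4.23758021e-05  1.53047510e+00] 62.044753444936724
True [ 575.95714159 -361.97663548   27.64335631] [-0.34436152  0.31097439  6.21978744] 61.37690931724989
14.5
```

View pics/e1.png

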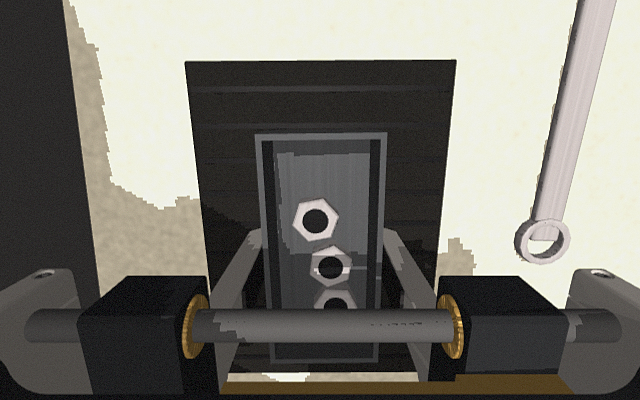

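View pics/e2.png

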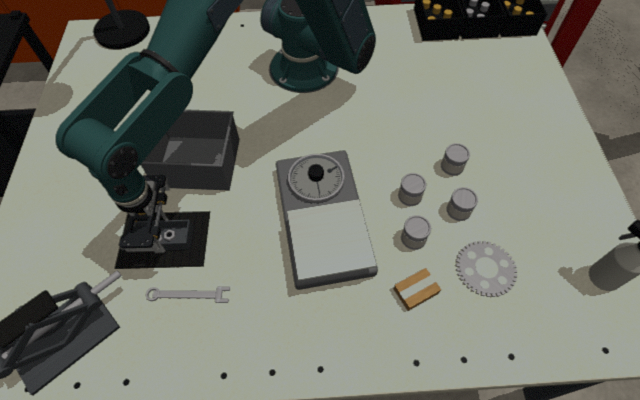

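```bash
python3 - <<'E'
from h import *
arm.grip(94)
arm.move_linear([576,-362,200],rate=150)
snap("top","f0")
arm.goto([400,10,220],rot(0.12))
p=snap("wrist","f1"); print(status.get_time_s(), status.get_joint_pos())
for l in ["zero_mark","needle_tip","knob_grip"]: print(l,[(d["box"],d["score"]) for d in spot_in(p,l)])
E
```

```text
18.2917 [-1.17595279e-01 -2.52433937e-01  1.69453621e+00 -9.96667377e-05
  1.69948562e+00  1.33351312e+00]
zero_mark [([304.0, 115.4, 342.0, 157.3], 0.77)]
needle_tip []
knob_grip [([303.2, 113.9, 344.8, 154.2], 0.87)]
```

View pics/f1.png

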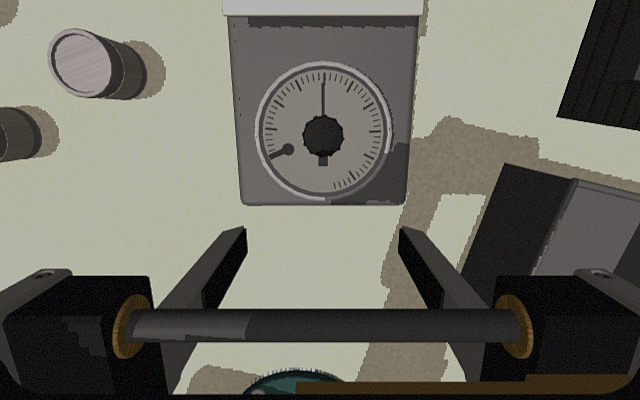

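View pics/f0.png

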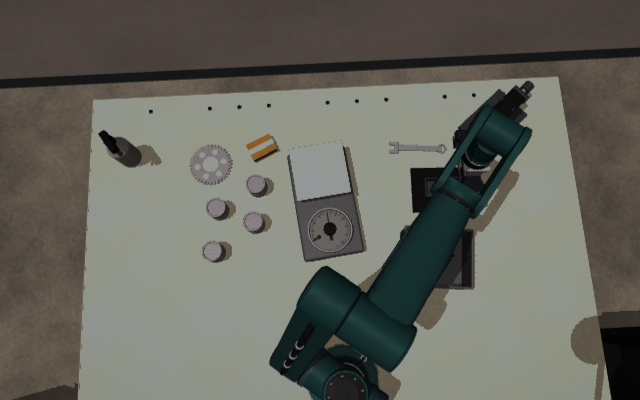

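```bash
cat > dial.py <<'E'
from h import *
def show(p,f,b=(230,40,420,215)):
    x0,y0,x1,y1=b; cv2.imwrite(f"pics/{f}.png",cv2.resize(p["frame"][y0:y1,x0:x1,::-1],None,fx=4,fy=3.4 if False else 3.4 if False else 3.4,interpolation=cv2.INTER_CUBIC) if False else cv2.resize(p["frame"][y0:y1,x0:x1,::-1],None,fx=3.4,fy=3.4,interpolation=cv2.INTER_CUBIC))
E
python3 - <<'E'
from dial import *
np.set_printoptions(precision=2,suppress=True)
p=snap("wrist"); show(p,"g1")
R=px2w(p,[[257,131],[396,131],[325,60],[325,200]],60); print(R)
print("knob",px2w(p,[[323,135]],86))
c=R.mean(0)
q=px2w(p,[[270,157],[289,149],[323,73],[323,81]],57); d=q-c; print(q, np.hypot(d[:,0],d[:,1]), np.arctan2(d[:,1],d[:,0]))
print("pan near edge",px2w(p,[[223,16],[424,14]],86), "housing near corners",px2w(p,[[241,203],[405,206]],44))
E
```

```text
[[450.36  82.53  60.  ]
 [466.76 -56.48  60.  ]
 [524.09  22.4   60.  ]
 [386.68   5.89  60.  ]]
knob [[456.02  16.27  86.  ]]
[[425.23  68.06  57.  ]
 [435.79  49.19  57.  ]
 [512.72  22.97  57.  ]
 [505.47  22.11  57.  ]] [63.05 41.43 56.53 49.24] [2.1  2.11 0.17 0.17]
pan near edge [[544.31 111.83  86.  ]
 [565.61 -56.51  86.  ]] housing near corners [[367.61  98.66  44.  ]
 [385.81 -85.14  44.  ]]
```

View pics/g1.png

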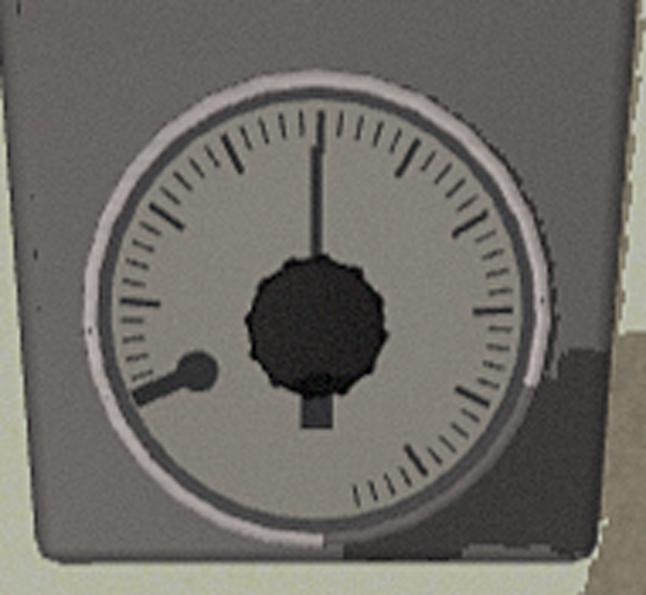

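```bash
python3 - <<'E'
from dial import *
c=[456.3,15.0]
arm.goto(c+[125],rot(2.45))
arm.grip(60)
print(arm.move_linear(c+[83.5],rate=80,threshold=6), status.get_eef_pos())
arm.grip(34); print(status.get_opening(),status.get_wrist_force(),status.get_joint_pos())
snap("wrist","h0")
y=2.45
q=np.array(status.get_joint_pos())
for k in range(4):
    q[5]+=1.86/4; arm.set_joints(q)
print(status.get_joint_pos(),status.get_wrist_force(),status.get_ft_torque(),status.get_time_s())
snap("wrist","h1")
E
```

```text
False [456.40814471  14.98770279  83.54122701]
37.39866568886019 [-1.24487909 -1.30508099  2.42087532] [-9.16549269e-02 -4.88556978e-02  1.79311091e+00 -9.08243835e-04
  1.39706594e+00 -9.70696048e-01]
[-9.15375631e-02 -5.02705478e-02  1.79459823e+00 -1.55380917e-03
  1.40522292e+00  8.87088057e-01] [-11.55442599  -1.23637714   8.55611808] [-0.38650662  2.00570713 -0.03400908] 24.4417
```

View pics/h1.png

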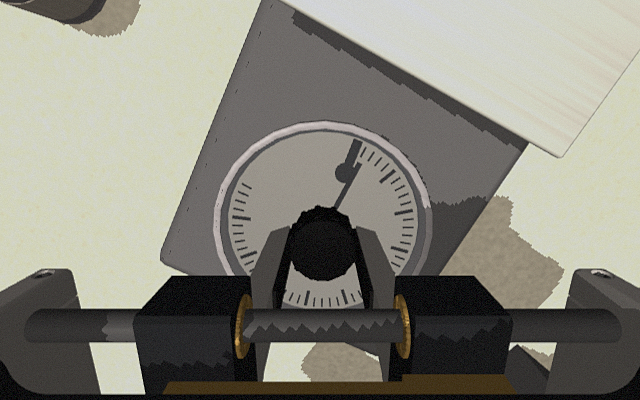

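```bash
python3 - <<'E'
from dial import *
arm.grip(60); 
q=np.array(status.get_joint_pos())
e=status.get_eef_pos(); arm.move_linear([e[0],e[1],130],rate=120)
arm.goto([395,10,160],rot(0.12))
p=snap("wrist","i1"); show(p,"i1z",(200,10,440,185)); print(status.get_time_s())
E
```

```text
26.1333
```

View pics/i1z.png

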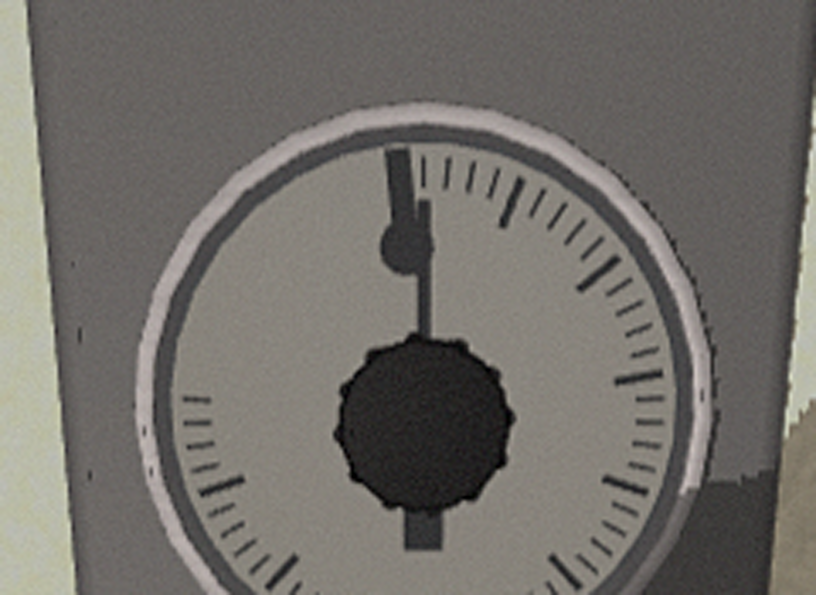

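```bash
cat > turn.py <<'E'
from dial import *
import sys
def turn(a,f):
    c=[456.3,15.0]
    arm.goto(c+[130],rot(0.6)); arm.grip(60)
    print(arm.move_linear(c+[83.5],rate=80,threshold=6))
    arm.grip(34)
    q=np.array(status.get_joint_pos()); q[5]+=a; arm.set_joints(q); arm.pause(.2)
    print(status.get_opening(), status.get_joint_pos()[5]-q[5])
    arm.grip(60)
    e=status.get_eef_pos(); arm.move_linear([e[0],e[1],130],rate=120)
    arm.goto([395,10,160],rot(0.12))
    p=snap("wrist",f); show(p,f+"z",(200,10,440,185)); print(status.get_time_s())
turn(float(sys.argv[1]),sys.argv[2])
E
python3 turn.py 0.105 j1
```

```text
False
37.241545251197664 -0.0013367903059026132
30.0917
```

View pics/j1z.png

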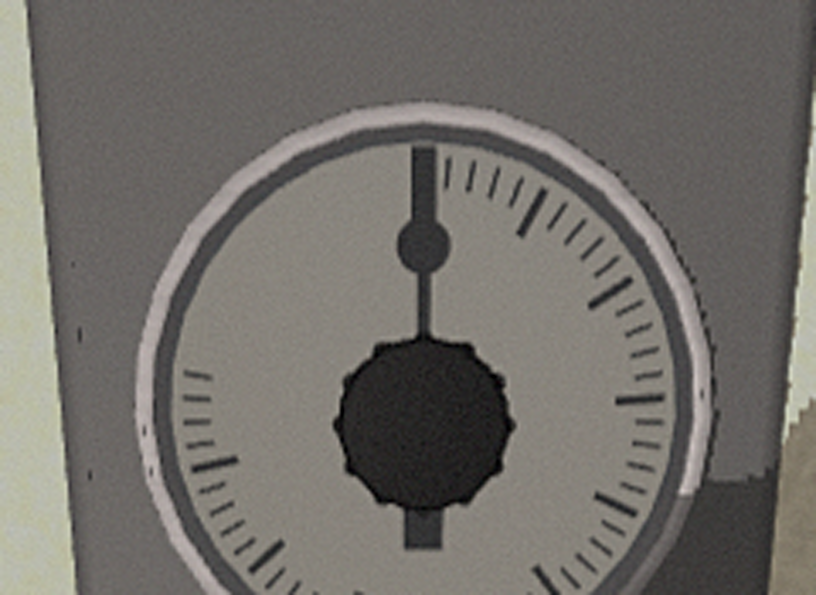

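```bash
python3 - <<'E'
from h import *
np.set_printoptions(precision=1,suppress=True)
arm.goto([420,290,300],rot(0.5))
arm.grip(94)
p=snap("wrist","k1"); print(w2px(p,[[411,377,62],[494,251,62],[543,363,62],[612,238,62]]))
for d in spot_in(p,"tin_1_mid"): print(d["box"],d["score"])
print(status.get_time_s(),status.get_joint_pos())
E
```

```text
[[259.3 147.4]
 [378.1 137.2]
 [318.3  54. ]
 [439.6  53.1]]
[234.3, 118.8, 283.5, 170.9] 0.96
32.0917 [ 0.5 -0.   1.3 -0.   1.8  1.6]
```

View pics/k1.png

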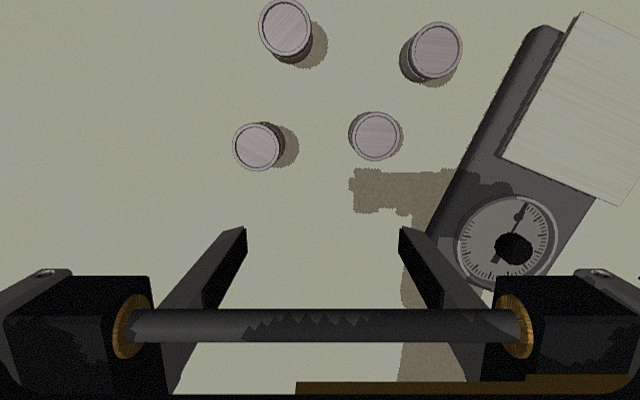

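```bash
cat > tin.py <<'E'
from h import *
def pick(x,y,yaw):
    arm.goto([x,y,150],rot(yaw)); arm.grip(94)
    if arm.move_linear([x,y,34],rate=110,threshold=8): print("contact!",status.get_eef_pos())
    f0=np.array(status.get_wrist_force())
    arm.grip(50); o=status.get_opening()
    arm.pause(.1); 
    arm.move_linear([x,y,80],rate=80); arm.pause(.4)
    f=np.array(status.get_wrist_force()); print("open",o,status.get_opening(),"f0",f0.round(2),"f",f.round(2),"kg",(f0-f)[2]/9.81, status.get_time_s())
E
python3 - <<'E'
from tin import *
np.set_printoptions(precision=2,suppress=True)
p=snap("wrist")
T=px2w(p,[[258,146],[376,135],[286,28],[436,50]],62); print(T)
x,y=T[0][:2]
pick(x,y,0.6)
snap("wrist","l1"); snap("scene","l2")
E
```

```text
[[411.76 379.21  62.  ]
 [495.04 254.8   62.  ]
 [549.49 408.95  62.  ]
 [612.77 243.69  62.  ]]
open 61.39187097568166 61.84533184857995 f0 [-0.63  0.39 -0.18] f [ 0.64  0.11 -0.23] kg 0.005198028715220048 36.125
```

View pics/l2.png

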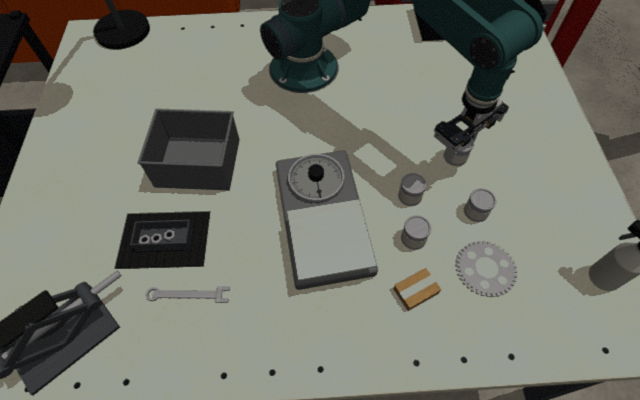

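```bash
python3 - <<'E'
from tin import *
np.set_printoptions(precision=2,suppress=True)
f=status.get_wrist_force();print(f)
e=status.get_eef_pos()
arm.move_linear([e[0],e[1],220],rate=150)
arm.goto([345,-230,230],rot(-0.1)); print(status.get_wrist_force(),status.get_joint_pos(),status.get_time_s())
p=snap("wrist","m1"); t=snap("top","m2")
E
```

```text
[ 0.72 -0.26  0.14]
[-0.22  0.27 -1.14] [-0.72 -0.22  1.65  0.    1.71  0.95] 39.5
```

View pics/m1.png

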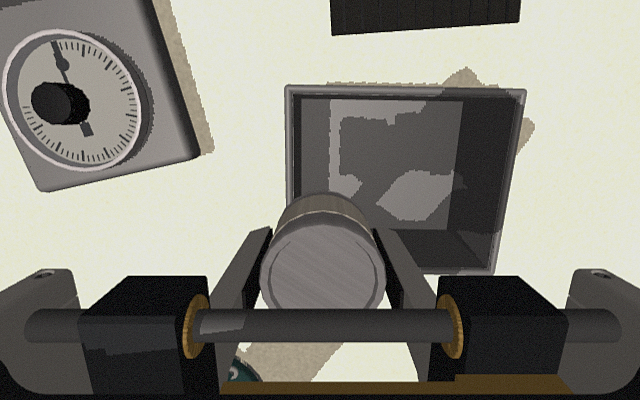

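```bash
python3 - <<'E'
from tin import *
np.set_printoptions(precision=2,suppress=True)
p=snap("wrist")
r=px2w(p,[[286,86],[526,90],[494,273]],110); print(r, (r[0]+r[2])/2)
d=r[0]-r[1]; print(np.hypot(*d[:2]),np.arctan2(-d[0],d[1])); d=r[1]-r[2]; print(np.hypot(*d[:2]),np.arctan2(d[1],d[0]))
E
```

```text
[[ 446.05 -207.96  110.  ]
 [ 422.3  -410.91  110.  ]
 [ 250.34 -391.38  110.  ]] [ 348.2  -299.67  110.  ]
204.33874305382102 -0.1165253105933441
173.0626796742982 -0.11310864615398858
```

```bash
cat >> tin.py <<'E'
def drop(off,f=None,z=75):
    c=np.array([347.5,-298.5])+off*np.array([0.115,0.993])
    e=status.get_eef_pos()
    if e[2]<195: arm.move_linear([e[0],e[1],220],rate=150)
    arm.goto([c[0],c[1],200],rot(1.456))
    if arm.move_linear([c[0],c[1],z],rate=120,threshold=8): print("contact",status.get_eef_pos())
    arm.grip(85); arm.pause(.2)
    arm.move_linear([c[0],c[1],200],rate=200)
    if f: snap("wrist",f)
    print("dropped",status.get_opening(),status.get_time_s())
E
python3 - <<'E'
from tin import *
drop(-55,"n1")
arm.goto([400,250,280],rot(0.5))
p=snap("wrist","n2"); s=snap("scene","n3")
print(w2px(p,[[495,254.8,62],[549.5,409,62],[612.8,243.7,62]]))
E
```

```text
dropped 85.01044661497751 43.975
[[357.67850175 104.00660927]
 [257.78505554 -15.47257865]
 [421.46776678   9.06880384]]
```

View pics/n2.png

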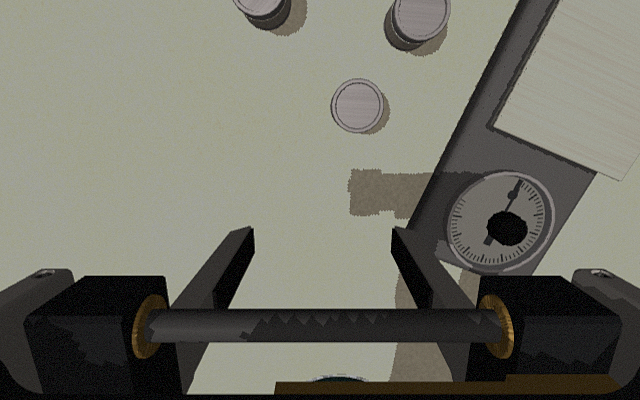

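View pics/n3.png

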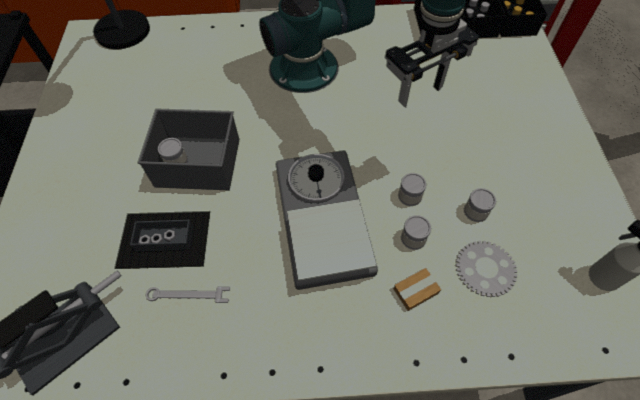

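```bash
python3 - <<'E'
from tin import *
pick(495,254.5,0.5)
E
```

```text
open 61.7480758953966 61.74929124781697 f0 [-0.5  -0.56  0.03] f [ 0.43  0.2  -3.99] kg 0.4093878039350859 50.3583
```

```bash
python3 - <<'E'
from tin import *
np.set_printoptions(precision=2,suppress=True)
arm.move_linear([495,254.5,240],rate=150)
arm.goto([560,25,260],rot(0.12))
snap("wrist","o1"); print(status.get_time_s(),status.get_joint_pos())
E
```

```text
52.575 [-0.05  0.11  1.28  0.    1.76  1.39]
```

View pics/o1.png

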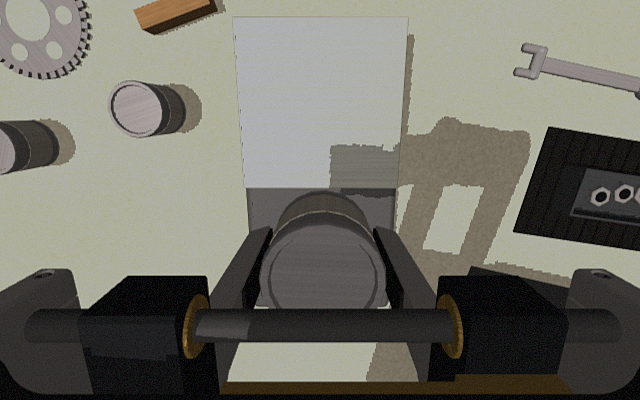

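```bash
python3 - <<'E'
from tin import *
np.set_printoptions(precision=2,suppress=True)
p=snap("wrist")
r=px2w(p,[[233,17],[408,17],[397,188],[246,188]],86); c=r.mean(0); print(r,c)
c=(c[:2]+np.array([641,37]))/2; print(c)
arm.goto([c[0],c[1],165],rot(0.12))
arm.move_linear([c[0],c[1],125],rate=60)
print(arm.move_linear([c[0],c[1],116.8],rate=12,threshold=3.2), status.get_eef_pos(),status.get_wrist_force())
arm.grip(94); arm.pause(.2)
e=status.get_eef_pos()
arm.move_linear([e[0],e[1],220],rate=100)
arm.goto([480,15,260],rot(0.12)); snap("wrist","p1"); print(status.get_time_s())
E
```

```text
[[712.72 132.34  86.  ]
 [732.75 -34.35  86.  ]
 [565.35 -54.68  86.  ]
 [545.29 110.52  86.  ]] [639.03  38.46  86.  ]
[640.01  37.73]
True [640.18  37.76 116.63] [ 1.01 -0.67  0.07]
57.5417
```

View pics/p1.png

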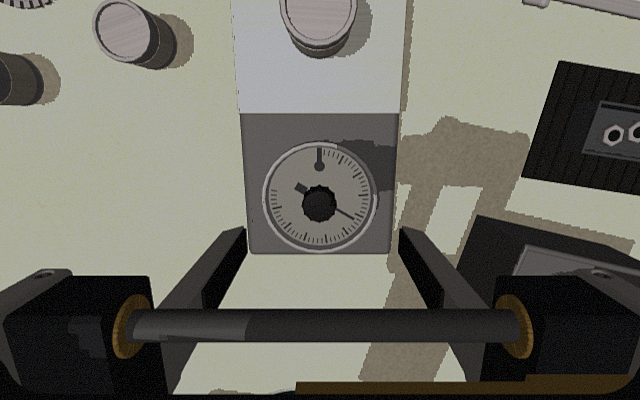

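```bash
python3 - <<'E'
from tin import *
arm.goto([470,290,300],rot(0.5))
p=snap("wrist","q1"); print(w2px(p,[[549.5,409,62],[612.8,243.7,62]]),status.get_time_s())
E
```

```text
[[265.88167037  68.58633706]
 [412.02179365  89.12901089]] 58.6667
```

View pics/q1.png

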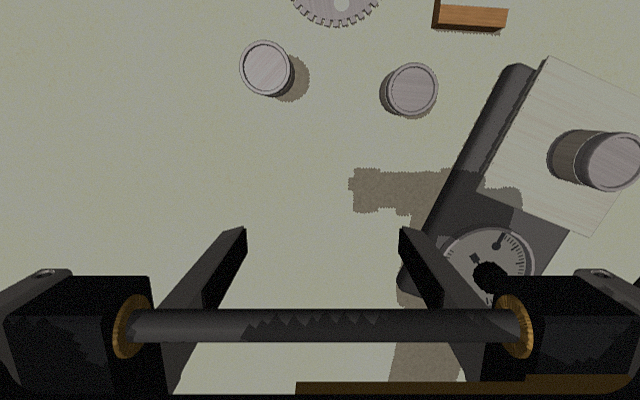

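```bash
python3 - <<'E'
from tin import *
pick(612.8,243.7,0.5)
drop(5,"r1")
E
```

```text
open 61.54847300179384 61.89106563217985 f0 [-0.11  0.27 -0.18] f [ 0.41  0.26 -1.66] kg 0.1514960149097254 62.775
dropped 84.63977799807745 68.7917
```

View pics/r1.png

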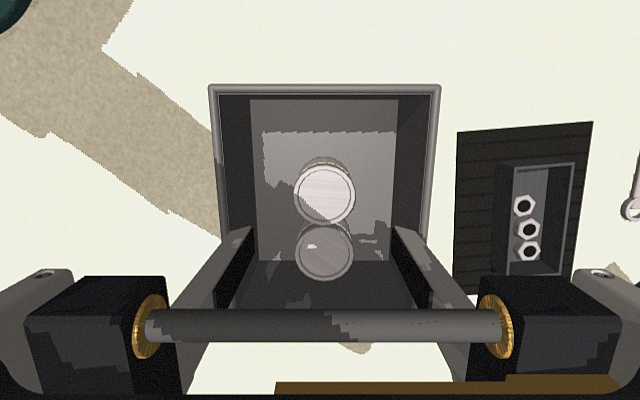

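```bash
python3 - <<'E'
from tin import *
arm.goto([470,290,300],rot(0.5)); p=snap("wrist","s0")
print(w2px(p,[549.5,409,62]),[d["box"] for d in spot_in(p,"tin_1_mid")])
pick(549.5,409,0.65)
drop(60,"s1")
snap("scene","s2")
arm.goto([300,-200,300],rot(0.)); snap("top","s3"); snap("scene","s5")
arm.goto([480,15,260],rot(0.12)); snap("wrist","s4"); print(status.get_time_s())
E
```

```text
[[266.1820178   68.58123814]] []
open 61.73182687591498 61.711110846603965 f0 [-0.02  0.   -0.26] f [-0.13 -0.47 -0.89] kg 0.06412193239774823 75.3167
contact [ 353.43112615 -237.29977217   96.5749482 ]
dropped 85.01646792902645 81.0833
83.6667
```

View pics/s1.png

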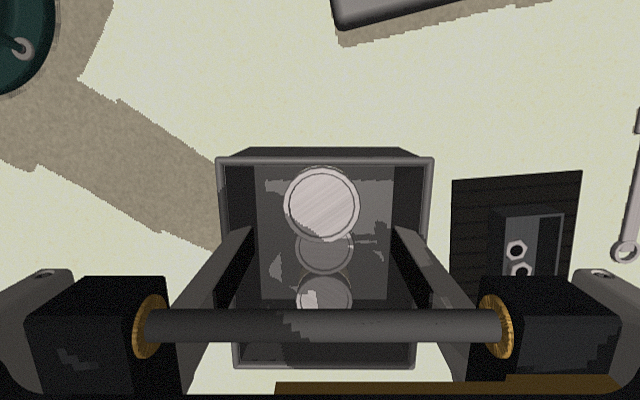

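View pics/s5.png

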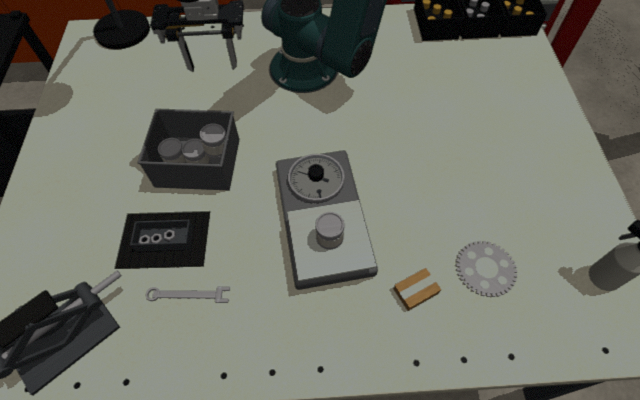

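View pics/s4.png

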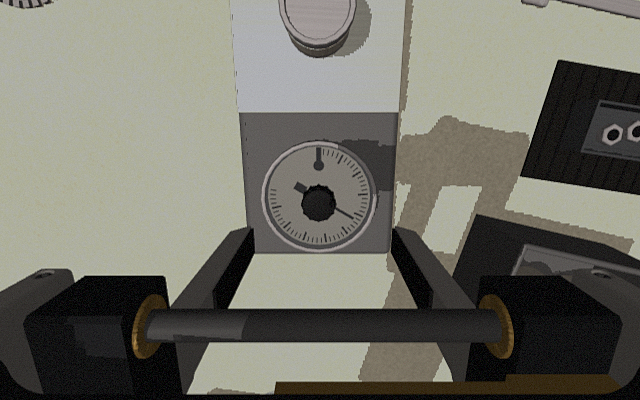

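```bash
python3 - <<'E'
from tin import *
arm.goto([300,-300,330],rot(-0.115)); p=snap("wrist","t1"); s=snap("scene")
cv2.imwrite("pics/t2.png",cv2.resize(s["frame"][95:200,130:250,::-1],None,fx=5,fy=5,interpolation=cv2.INTER_CUBIC)); print(status.get_time_s())
E
```

```text
85.15
```

View pics/t1.png

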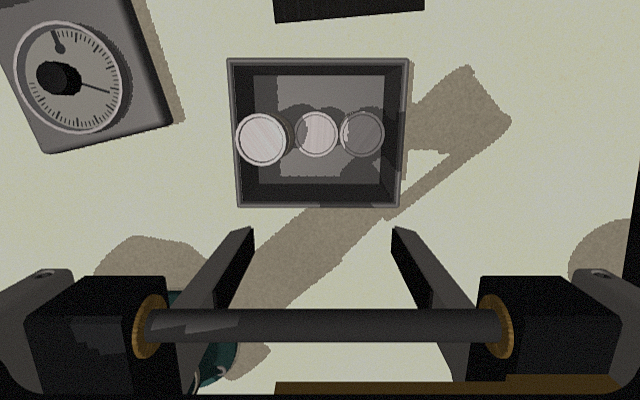

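View pics/t2.png

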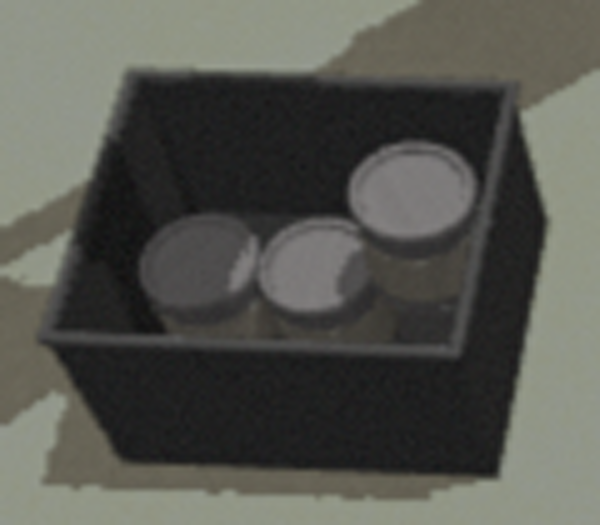

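```bash
python3 - <<'E'
from tin import *
np.set_printoptions(precision=1,suppress=True)
p=snap("wrist")
print(px2w(p,[262,138],118),px2w(p,[[316,133],[362,134]],66))
ex=np.array([.993,-.115]); ey=np.array([.115,.993]); c0=np.array([347.5,-298.5])
g=px2w(p,[262,138],118)[0,:2]; print((g-c0)@ex,(g-c0)@ey)
t=px2w(p,[[316,133],[362,134]],66)[:,:2]-c0; print(t@ex,t@ey)
E
```

```text
[[ 355.6 -233.3  118. ]] [[ 350.8 -295.6   66. ]
 [ 342.5 -356.5   66. ]]
0.52450768018553 65.68665779339707
[3.  1.7] [  3.2 -58.2]
```

```bash
python3 - <<'E'
from tin import *
np.set_printoptions(precision=1,suppress=True)
ex=np.array([.993,-.115]); ey=np.array([.115,.993]); c0=np.array([347.5,-298.5])
P=lambda a,b,z: [*(c0+a*ex+b*ey),z]
arm.goto(P(0.5,63,200),rot(1.456)); arm.grip(94)
print(arm.move_linear(P(0.5,63,111),rate=80,threshold=6),status.get_eef_pos())
arm.grip(50); print(status.get_opening())
arm.move_linear(P(0.5,60,150),rate=80); arm.pause(.2); snap("wrist","u1"); 
arm.move_linear(P(46,58,150),rate=80); print(status.get_opening())
print(arm.move_linear(P(46,58,134),rate=40,threshold=6),status.get_eef_pos()); snap("wrist","u2")
arm.grip(85); arm.pause(.3)
arm.move_linear(P(46,58,220),rate=150)
arm.goto([300,-300,330],rot(-0.115)); p=snap("wrist","u3"); s=snap("scene")
cv2.imwrite("pics/u4.png",cv2.resize(s["frame"][95:200,130:250,::-1],None,fx=5,fy=5,interpolation=cv2.INTER_CUBIC)); print(status.get_time_s())
E
```

```text
False [ 355.6 -236.3  111.7]
61.62179078026821
61.51121787456352
False [ 399.7 -246.1  133.7]
93.7917
```

View pics/u3.png

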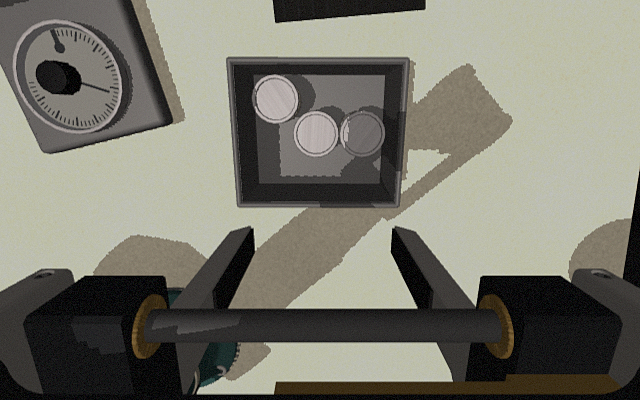

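View pics/u4.png

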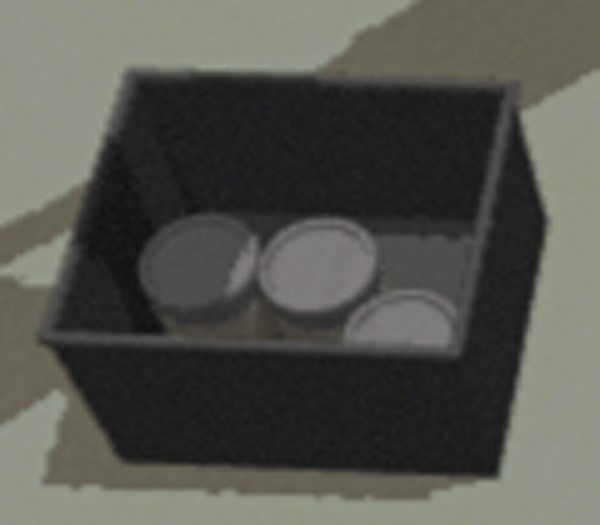

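```bash
python3 - <<'E'
from tin import *
arm.goto([540,20,300],rot(0.12)); snap("wrist","v1"); snap("scene","v2"); print(status.get_time_s())
E
```

```text
95.375
```

View pics/v1.png

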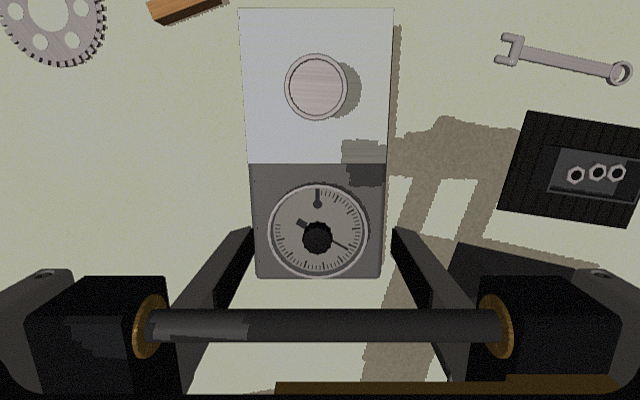

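View pics/v2.png

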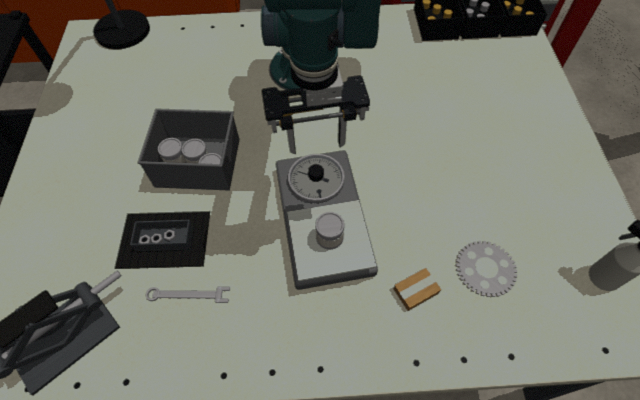

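The tin stands upright and centred on the pan (317,87). The tray with its three nuts is on the mat, three tins are in the bin, and the bystanders haven't moved. I'll hand the job in now.

```bash
python3 -c "
from cell import arm,status
arm.sign_off(); print(status.get_time_s())"
```

```text
the job is handed in; nothing more can be done
the job is handed in; nothing more can be done
```

The job is finished and handed in at about 95 s, well inside the 210 s limit; no verdict was reported.

- **Tray:** I carried it level onto the middle of the mat. All three nuts are still in it.
- **Tare:** With the pan empty I turned the knob in two goes, about 1.86 and then 0.105 rad. The last close-up showed the zero mark within about 0.01 rad of the pointer, judged by eye.
- **Full tin:** There were four tins, and one had been knocked a few centimetres aside before I lifted any, so I measured its place again. The second one I lifted was the full one, reading about 0.41 kg on the wrist force. It stands upright in the middle of the pan. The needle agrees, at about 0.42 kg.
- **Empty tins:** All three are on the bin floor. The third first wedged between a tin and the bin wall, so I gripped it again and dropped it into a free spot.
- **Bystanders:** The sprocket, spanner and carton look unmoved in the last picture.

The wrist-force readings are noisy: the three empty tins read 0.005, 0.15 and 0.06 kg against the 0.055 to 0.085 kg given. That is still well below the full tin.

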